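# Hang the loaded slide rack on the spring-balanced drip arm

### The job

Lift the steel rack of glass slides by its black grip and hang it upright from the drip arm, with the rack's cross rod in the V saddle at the end of the arm, straight and centred. The arm is on a spring and sinks under the load: keep hold and follow it down slowly until the arm alone carries the rack, and only then let go, so that the arm neither drops nor kicks up nor gets pressed hard. Leave the drip dish, flask, dropper bottle and beaker where they stand.

Things in the scene. Friction and masses are not known exactly. Their poses are not given: they have to be found in the camera images.
- slide_rack: Loose steel wire rack of glass slides, upright on the table, same either way round, 0.3 to 0.85 kg (not known beforehand). Body 58 (x) x 90 (y) x 38 mm high; 6 mm uprights at y = -42 and +42 mm carry a 6 mm cross rod along y, 115 mm above the underside; the gap between rod and body is 74 mm high, 78 mm wide. A stem on the rod carries the black grip. Origin: centre of the underside, z up.
- rack_grip (a point): Point inside the black grip block, 155 mm above the rack's underside and 40 mm above the cross rod: where to grip. The block is 18 (rack x) x 24 (rack y) mm and reaches from 132 to 174 mm above the underside.
- rack_rod (a point): Middle of the rack's cross rod (on its axis), 115 mm above the underside; its y axis runs along the rod.
- stand: Grey round foot (100 mm across) with a steel post and a fork head 218 mm high, fixed to the table. Origin: centre of the foot on the table. The blue arm points along its +x axis, seen from above, whatever the arm's height. A hand off the saddle's arc drags the rod against a flank of the V, which also loads the arm up or down: ease the side force as well before letting go.
- hinge_axis (a point): The arm's hinge axis, 200 mm above the table on the post's axis; the axis is level, along the stand's y.
- saddle (a point): Centre of the rod when seated in the V saddle, 170 mm from the hinge; moves with the arm. x: outward along the arm, y: along the hinge axis, z: up out of the V. The V has 45 degree flanks, tops 8 mm higher than this point, 13 mm inward and outward of it. The saddle is 24 mm wide (y), ends 20 mm beyond this point, underside 15 mm below it. Inward the arm is 16 mm wide and lower than the V.
- balance_arm (a joint): Angle of the blue arm, rad: 0 = up against its stop, rising outward 0.25 rad above level (saddle 242 mm high); grows as it sinks, level at 0.25, lower stop 0.75. Spring at the saddle: begins to give at about 1 N, then about 75 N per metre. The rack alone sinks it to 0.15 to 0.55 by weight. Lightly damped: let go while the hand still bears or presses more than about 0.5 N and it springs.
- drip_dish: Open petri dish, 92 mm across, 16 mm high, loose on the table below the saddle. Origin: centre of the underside.
- cone_flask: Conical flask, 84 mm across, 133 mm high, loose, upright. Origin: centre of the underside.
- blue_dropper: Brown dropper bottle with blue label, 36 mm across, 99 mm high, loose, upright. Origin: centre of the underside.
- small_beaker: Clear beaker, 60 mm across, 70 mm high, loose, upright. Origin: centre of the underside.

How it is judged:
By the outcome, as a careful person would: the job done as asked, in the order asked, and still so for the second after the job is handed in, with the robot touching nothing.
It also fails if it takes over 56 s, if anything falls off the work surface, if the arm or the gripper's body presses on something with over 40 N, if the wrist force passes 120 N, or if a joint passes its speed limit or range.

### The arm

A 6-joint arm with a two-finger parallel gripper is mounted at the origin on the work surface; the furniture and walls round the work are solid. World frame = base frame: x ahead of the robot, y to its left, z up, the work surface at z = 0. Lengths are in m, angles in rad, forces in N, time in s.
With the tool pointing down it reaches from about 0.375 to 0.975 m from the base axis. Payload 3.8 kg.
Tool frame: the origin (TCP) lies at the very end of the fingers, on their centre line; the grasp point (between the pads) lies 19 mm behind it; z points along the fingers, y is the line along which they close (so a half turn about z gives the same grasp; the last joint's range is limited). The gripper opens to 85 mm and grips with 20 to 120 N. Pads are 22 mm wide; open, the fingers measure 114 mm over their backs; the gripper's body (76 mm by 85 mm) begins 54 mm behind the grasp point. The pads swing forward as they close: fully open they stand 13 mm farther back than shut.
Start: joints at [1.078, 0.264, 1.604, -0, 1.274, -0.037], TCP at [0.297, 0.606, 0.231] pointing down, gripper open.
Joint ranges: [-2.63, 2.63], [-0.94, 2.18], [0.31, 2.57], [-1.31, 4.45], [0, 2.66], [-2.55, 2.55]. Speed limits (rad/s): [2.57, 2.57, 3.14, 3.14, 3.14, 3.14].

### API

Orientations are given as a unit quaternion [w, x, y, z].
In Python, from plant import env gives the robot as it stands.
- The arm moves only by the tool move_arm, never from a script. Its argument "commands" is a list of rows, each a list of 7 numbers: the closure, from -1 (fully open) to 1 (shut), so that 0 is half open, then the shift along the world's x, y, z in cm, then the turn, a rotation vector about the world's x, y, z in degrees. In form: [[grip, x, y, z, rx, ry, rz], ...]. A call has 1 to 20 rows; each row is the pose to reach, as a shift and turn from the pose commanded when the call began; what a row does not reach only later rows make up. A row lasts 1/8 s, in which the tool goes at most 62.5 mm and 10.7 degrees, less where a joint would pass 70% of its speed; a pose out of reach is approached as far as the arm can. A call with a gripper value outside its range is refused whole. The fingers move at their own pace and stop on an object; "squeeze" is the grip in N (left out, the last holds). Time passes only in rows, so rows that repeat a pose let the fingers close. It gives the time, the measured TCP pose, the force, the opening and the grip force at its end, in the units of the state.
- env.sense(): the state, without advancing time (a new reading comes with each control period).
- env.camera(name): name is "scene" or "top" or "wrist"; returns (picture, depth): 384x512x3 uint8, red, green, blue; 384x512 float32, m along the optical axis (not along the pixel's ray), 0 where there is no reading.
- env.calibration(name): a dict with "fx", "fy", "cx", "cy" (pixels), "world_from_camera" (4x4, takes a point from camera to world coordinates). Camera axes: x right, y down, z forward; pixel columns grow to the right and rows downward; lengths in m; the calibration is good to about 2 mm. A picture is of the moment at which its call begins: read the wrist's pose just before it. calibration takes no time and is no camera call; for the wrist camera it gives the pose at the moment of the call.
- env.close_job(): hands the job in; it is judged then, once.
The state is a dict: "time": time; "joint_pos": joint angles; "dq": joint speeds; "joint_torque": joint torques, N m; "tcp_pos": TCP position; "tool_rot": TCP orientation; "contact_force": force on the tool from outside, world axes, zero at the start; "ft_torque": the same for the moment, N m; "finger_gap": finger opening in m; "gripper_force": force on a finger pad.
Only numpy, scipy, OpenCV 4.12 (cv2) and the standard library are available. Lean on these libraries where they do the work, as an engineer would, in place of code of your own. Each camera call takes 0.05 s, during which the arm holds its last target. There are 200 camera calls.

## Working session

There is one attempt and no reset: what is moved stays moved. The work goes in short steps, Python scripts to look and compute and a tool call to move; the robot and the scene stay as the last step left them, time stands still between calls to the robot, and variables do not carry over. Pictures are saved under pics/ and viewed, at most 10 in all, crops included, and the job is handed in when it is done.

Besides the shell and the picture viewer there is one more tool, called after "Call:" by a JSON object that holds its "api" and its "payload", one argument or row to a line. move_arm: Moves the arm, as the interface text tells. Its arguments: {"type":"object","properties":{"commands":{"type":"array","items":{"type":"array","items":{"type":"number"}}},"squeeze":{"type":"number"}},"required":["commands"]}

```bash
mkdir -p pics; python3 - <<'E'
from plant import env
import cv2,numpy as np
print(env.sense())
for n in("scene","top"):
    p,d=env.camera(n);np.savez(n+".npz",p=p,d=d);cv2.imwrite(f"pics/{n}.png",p[:,:,::-1]);c=env.calibration(n);print(n,c)
E
```

```text
{'time': 0.0, 'joint_pos': array([ 1.07813304e+00,  2.64740140e-01,  1.60539690e+00,  3.49197913e-06,
        1.27366890e+00, -3.68973907e-02]), 'dq': array([ 0.00169404,  0.00010522, -0.00119007,  0.00203619,  0.00154988,
       -0.00096805]), 'joint_torque': array([-8.05907221e-04, -5.15100074e+01, -3.67320728e+01, -6.59866078e-05,
        1.27028039e-02,  8.08680824e-06]), 'tcp_pos': array([0.29675413, 0.60545427, 0.22995841]), 'tool_rot': array([-2.91216760e-04,  2.25916072e-01,  9.74146141e-01, -1.06764180e-03]), 'contact_force': array([0.56681731, 0.50992955, 0.12941374]), 'ft_torque': array([-0.00551174,  0.0388008 ,  0.02353581]), 'gripper_force': 0.0, 'finger_gap': 0.08541256645166583}
scene {'fx': 442.2125605496894, 'fy': 442.2125605496894, 'cx': 256.5272544245677, 'cy': 197.7598792562005, 'world_from_camera': array([[ 0.71815683, -0.43647324,  0.54197959, -0.17762204],
       [-0.69552314, -0.42522885,  0.57916145, -0.98138315],
       [-0.02232312, -0.7928881 , -0.60895824,  0.89816465],
       [ 0.        ,  0.        ,  0.        ,  1.        ]])}
top {'fx': 468.51554558117914, 'fy': 468.51554558117914, 'cx': 251.07084864891743, 'cy': 191.01404999571676, 'world_from_camera': array([[ 0.02021439, -0.99807723,  0.0585937 ,  0.39375522],
       [-0.99970937, -0.01940792,  0.01430046, -0.3284656 ],
       [-0.01313578, -0.05886575, -0.99817948,  1.28565089],
       [ 0.        ,  0.        ,  0.        ,  1.        ]])}
```

View pics/scene.png

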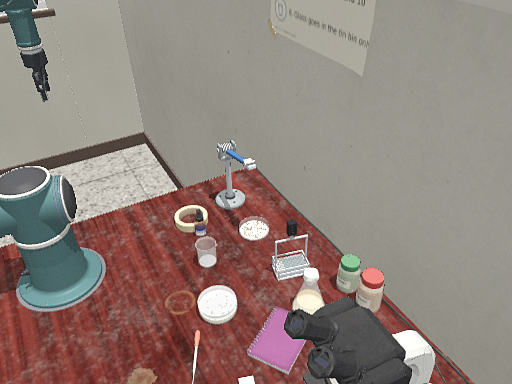

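View pics/top.png

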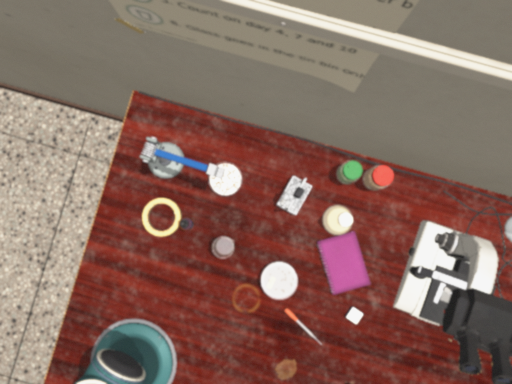

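The scene view shows the rack at about (291,262) with its grip at (291,228), the stand at (230,195) and the saddle at (250,163). In the top view the rack is at (295,195), the saddle at (213,171) and the post at (160,155).

```bash
cat > h.py <<'E'
import numpy as np,cv2
from plant import env
def load(n): z=np.load(n+".npz");return z["p"],z["d"]
def cloud(n,d):
    c=env.calibration(n);v,u=np.mgrid[:384,:512]
    P=np.stack([(u-c["cx"])/c["fx"]*d,(v-c["cy"])/c["fy"]*d,d],-1);T=c["world_from_camera"]
    return P@T[:3,:3].T+T[:3,3]
def ray(n,u,v,z):
    c=env.calibration(n);T=c["world_from_camera"]
    r=T[:3,:3]@np.array([(u-c["cx"])/c["fx"],(v-c["cy"])/c["fy"],1]);o=T[:3,3]
    return o+r*(z-o[2])/r[2]
E
python3 - <<'E'
from h import *
p,d=load("top");W=cloud("top",d)
a=cv2.resize(p[130:220,130:320],None,fx=4,fy=4,interpolation=cv2.INTER_CUBIC)
p2,d2=load("scene");W2=cloud("scene",d2)
b=cv2.resize(p2[130:290,190:330],None,fx=4,fy=3.2/2*1.25*2,interpolation=cv2.INTER_CUBIC) if 0 else cv2.resize(p2[130:290,190:330],None,fx=3.7,fy=3.7,interpolation=cv2.INTER_CUBIC)
cv2.imwrite("pics/tc.png",a[:,:,::-1]);cv2.imwrite("pics/sc.png",b[:,:,::-1])
for n,P,D,box in(("top",p,W,(130,220,130,320)),("scene",p2,W2,(130,290,190,330))):
    h=cv2.cvtColor(P,cv2.COLOR_RGB2HSV);m=np.zeros(h.shape[:2],bool);m[box[0]:box[1],box[2]:box[3]]=1
    blue=m&(h[...,0]>100)&(h[...,0]<125)&(h[...,1]>150)&(h[...,2]>80)
    blk=m&(h[...,2]<50)
    for nm,k in(("blue",blue),("black",blk)):
        q,l,s,c=cv2.connectedComponentsWithStats(k.astype(np.uint8))
        for i in range(1,q):
            if s[i,4]>15:
                X=D[l==i];print(n,nm,s[i],c[i].round(1),np.median(X,0).round(3),X.min(0).round(3),X.max(0).round(3))
# wall x in top
for v in(20,60,100):print(W[v,250].round(3))
X=W2[100,300];print(X)
E
```

```text
top blue [156 150  51  20 260] [181.3 159.9] [ 0.524 -0.153  0.219] [ 0.394 -0.328  0.2  ] [ 0.549 -0.089  1.286]
scene blue [229 153  15  11  30] [236.3 158.4] [ 0.514 -0.161  0.219] [ 0.497 -0.21   0.203] [ 0.533 -0.108  0.237]
scene black [287 222  10  14  96] [291.2 229.2] [ 0.453 -0.432  0.156] [-0.178 -0.981  0.136] [ 0.467 -0.419  0.898]
[ 0.656 -0.314  0.679]
[ 0.661 -0.311  0.509]
[ 0.663 -0.307  0.233]
[ 0.67853179 -0.25113908  0.37188291]
```

View pics/tc.png

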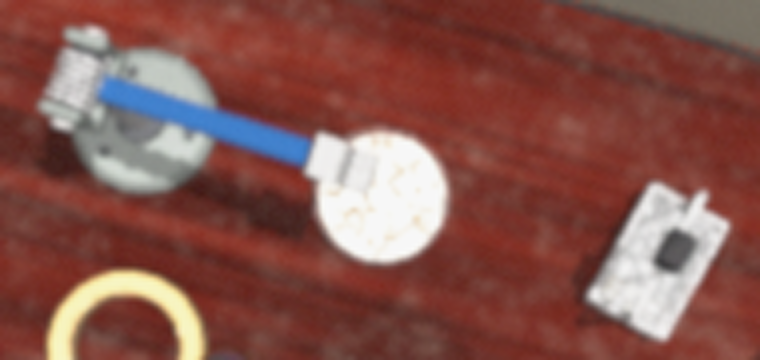

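View pics/sc.png

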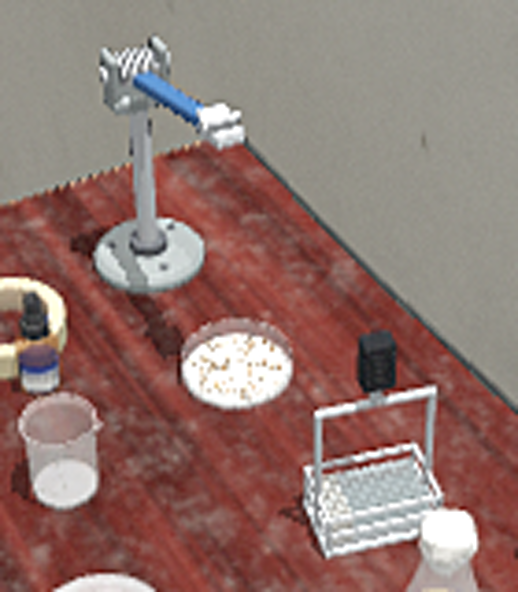

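The top crop shows the grip's top at (675,250), the rack body corners at (655,182), (728,228), (668,340) and (588,296), the V groove at about (348,168), and the foot centred at about (148,120). In the scene crop the rack stands clear of the flask, with its rod running roughly left to right.

```bash
python3 - <<'E'
from h import *
f=lambda x,y,z:ray("top",130+(x+.5)/4-.5,130+(y+.5)/4-.5,z)
p,d=load("top");W=cloud("top",d)
print("grip",f(675,250,.174))
c=[f(*q,.038) for q in((655,182),(728,228),(668,340),(588,296))]
for q in c:print(q.round(4))
print("mid",np.mean(c,0)); e=(c[0]+c[1]-c[2]-c[3])/2; s=(c[1]+c[2]-c[0]-c[3])/2
for v in(e,s):print("long/short",np.linalg.norm(v),np.degrees(np.arctan2(v[1],v[0])))
print("saddle",f(348,168,.245), "foot",f(148,120,.01),f(145,122,.01))
a=f(105,90,.215);b=f(308,152,.245);print("arm",a,b,np.degrees(np.arctan2(*(b-a)[1::-1])))
h=cv2.cvtColor(p,cv2.COLOR_RGB2HSV);blue=(h[...,0]>100)&(h[...,0]<125)&(h[...,1]>150)&(h[...,2]>80);blue[:,210:]=0;blue[:145]=0;blue[175:]=0
X=W[blue];X=X[(X[:,2]>.15)&(X[:,2]<.3)];print(cv2.fitLine(X.astype(np.float32),cv2.DIST_HUBER,0,.01,.01).ravel())
sx=W[160:180,205:224].reshape(-1,3);sx=sx[(sx[:,2]>.2)&(sx[:,2]<.3)];print("saddle pts",sx.min(0),sx.max(0),sx.mean(0))
g=(h[...,1]<70);g[:,:130]=0;X=W[140:180,140:190][g[140:180,140:190]];X=X[(X[:,2]>-.005)&(X[:,2]<.03)]
print("foot circ",cv2.minEnclosingCircle((X[:,:2]*1000).astype(np.float32)),len(X),np.median(X[:,2]))
s=env.sense()
from scipy.spatial.transform import Rotation as R
w,x,y,z=s["tool_rot"];print(R.from_quat([x,y,z,w]).as_matrix().round(3));print(env.calibration("wrist"))
E
```

```text
grip [ 0.45855189 -0.42486018  0.174     ]
[ 0.5117 -0.4227  0.038 ]
[ 0.4818 -0.4717  0.038 ]
[ 0.4065 -0.4329  0.038 ]
[ 0.4347 -0.3793  0.038 ]
mid [ 0.45868651 -0.42663043  0.038     ]
long/short 0.0865393179892298 -28.36485657895776
long/short 0.058936309497767694 -119.47869234259522
saddle [ 0.49670534 -0.23577621  0.245     ] foot [ 0.55042679 -0.07665869  0.01      ] [ 0.54900874 -0.07463782  0.01      ]
arm [ 0.54218105 -0.09173234  0.215     ] [ 0.50525588 -0.21319037  0.245     ] -106.91010625768925
[ 0.29328552  0.92275935 -0.24999759  0.5249743  -0.15117833  0.2186268 ]
saddle pts [ 0.48313624 -0.24977701  0.22779967] [ 0.5134721  -0.2077607   0.25571092] [ 0.49854001 -0.23049444  0.24223513]
foot circ ((557.2249755859375, -61.90843963623047), 64.44246673583984) 712 0.012897821415484234
[[-0.898  0.44  -0.001]
 [ 0.44   0.898 -0.002]
 [ 0.    -0.002 -1.   ]]
{'fx': 317.62830851219314, 'fy': 317.62830851219314, 'cx': 255.66002422653045, 'cy': 190.01931366290566, 'world_from_camera': array([[ 4.40774218e-01,  8.63031209e-01,  2.46769570e-01,
         2.34458014e-01],
       [ 8.97617475e-01, -4.23490467e-01, -1.22223948e-01,
         6.37058672e-01],
       [-9.78520736e-04,  2.75377843e-01, -9.61335574e-01,
         3.72690971e-01],
       [ 0.00000000e+00,  0.00000000e+00,  0.00000000e+00,
         1.00000000e+00]])}
```

Call:
{"api": "move_arm", "payload": {
  "commands": [
    [-1,18,-50,15,0,0,-50],
    [-1,18,-50,15,0,0,-50],
    [-1,18,-50,15,0,0,-50],
    [-1,18,-50,15,0,0,-50],
    [-1,18,-50,15,0,0,-50],
    [-1,18,-50,15,0,0,-50],
    [-1,18,-50,15,0,0,-50],
    [-1,18,-50,15,0,0,-50],
    [-1,18,-50,15,0,0,-50],
    [-1,17.3,-90.5,15,0,0,-92],
    [-1,17.3,-90.5,15,0,0,-92],
    [-1,17.3,-90.5,15,0,0,-92],
    [-1,17.3,-90.5,15,0,0,-92],
    [-1,17.3,-90.5,15,0,0,-92],
    [-1,17.3,-90.5,15,0,0,-92],
    [-1,17.3,-90.5,15,0,0,-92],
    [-1,17.3,-90.5,15,0,0,-92],
    [-1,17.3,-90.5,15,0,0,-92]
  ]
}}

```text
time: 2.35
tcp_pos: [0.47, -0.2982, 0.3809]
tool_rot: [-0.001, 0.858, 0.514, 0.0]
contact_force: [-0.1, -0.0, -0.5]
finger_gap: 0.0854
gripper_force: 0.0
```

```bash
python3 - <<'E'
from h import *
s=env.sense();print(s["tcp_pos"],s["tool_rot"],s["joint_pos"],s["contact_force"])
c=env.calibration("wrist");p,d=env.camera("wrist");np.savez("w1.npz",p=p,d=d,**c);cv2.imwrite("pics/w1.png",cv2.resize(p,(768,576))[:,:,::-1])
E
```

```text
[ 0.46998894 -0.29818887  0.38086738] [-6.87810789e-04  8.57692550e-01  5.14162439e-01  5.87811915e-05] [-6.10541321e-01 -1.69037613e-02  1.64736511e+00  6.69683421e-04
  1.51233930e+00 -1.19846479e-01] [-0.10288209 -0.01170314 -0.46557575]
```

View pics/w1.png

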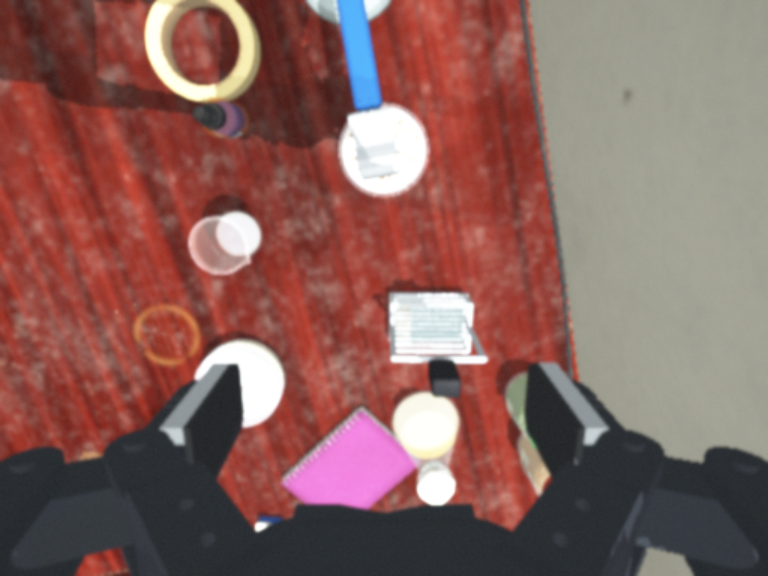

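The wrist view shows the saddle over the dish at about (375,148), the blue arm coming from (350,0), the rack's cross rod from (392,358) to (486,359), and the grip at (444,378).

```bash
python3 - <<'E'
from h import *
z=np.load("w1.npz");p,d=z["p"],z["d"]
r=lambda a:cv2.resize(a,None,fx=5,fy=5,interpolation=cv2.INTER_CUBIC)
cv2.imwrite("pics/w1c.png",np.hstack([r(p[20:120,215:290]),r(p[180:280,255:330])])[:,:,::-1])
E
```

```text
(no output)
```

View pics/w1c.png

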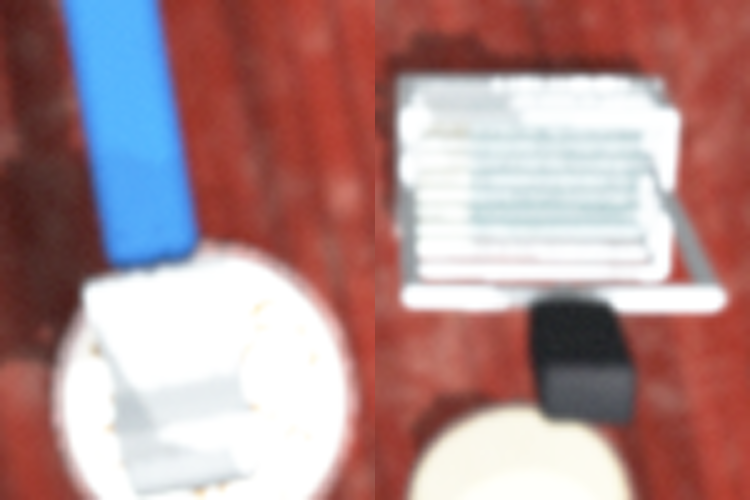

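```bash
cat >> h.py <<'E'
def wray(f,u,v,z):
    c=np.load(f);T=c["world_from_camera"]
    r=T[:3,:3]@np.array([(u-c["cx"])/c["fx"],(v-c["cy"])/c["fy"],1]);o=T[:3,3]
    return o+r*(z-o[2])/r[2]
E
python3 - <<'E'
from h import *
S=lambda x,y,z:wray("w1.npz",215+(x+.5)/5-.5,20+(y+.5)/5-.5,z)
K=lambda x,y,z:wray("w1.npz",255+(x+.5)/5-.5,180+(y+.5)/5-.5,z)
an=lambda a,b:np.degrees(np.arctan2(b[1]-a[1],b[0]-a[0]))
print("V",S(184,417,.238)); 
b=S(151,255,.233);a=S(111,0,.217)
print("arm",a,b,an(a,b))
V1=S(119,425,.238);V2=S(250,409,.238);print("Vwid",np.linalg.norm(V1-V2),an(V1,V2))
A=K(27,298,.115);B=K(351,300,.115);print("rod",A,B,(A+B)/2,np.linalg.norm(A-B),an(A,B))
print("grip",K(213,392,.174))
print("sizes grip",np.linalg.norm(K(165,366,.174)-K(260,366,.174)),np.linalg.norm(K(213,366,.174)-K(213,419,.174)),an(K(173,418,.174),K(257,420,.174)),an(K(165,366,.174),K(260,366,.174)))
c=env.calibration("wrist");z=np.load("w1.npz")
W=cloud("wrist",z["d"]);p=z["p"];h=cv2.cvtColor(p,cv2.COLOR_RGB2HSV)
m=(h[...,0]>95)&(h[...,0]<125)&(h[...,1]>130)&(h[...,2]>80);m[80:]=0;X=W[m];X=X[(X[:,2]>.15)&(X[:,2]<.3)]
l=cv2.fitLine(X.astype(np.float32),cv2.DIST_HUBER,0,.01,.01).ravel();print("armline",l,np.degrees(np.arctan2(l[1],l[0])))
E
```

```text
V [ 0.49839584 -0.2367467   0.238     ]
arm [ 0.52009336 -0.1691822   0.217     ] [ 0.50606456 -0.21045992  0.233     ] -108.77103817448408
Vwid 0.022881565158902637 -21.438946426479873
rod [ 0.41957175 -0.40437084  0.115     ] [ 0.49923643 -0.44763366  0.115     ] [ 0.45940409 -0.42600225  0.115     ] 0.0906539170550461 -28.504674607331022
grip [ 0.45996113 -0.42343706  0.174     ]
sizes grip 0.02302456777027918 0.014307498089448197 -29.62966200134142 -28.116042185512597
armline [ 0.2930644   0.925224   -0.24098527  0.51529324 -0.18311651  0.22796485] 72.424416
```

Call:
{"api": "move_arm", "payload": {
  "commands": [
    [-1,-1,-6,-6,0,0,-0.4],
    [-1,-1,-12.7,-12,0,0,-0.4],
    [-1,-1,-12.7,-16,0,0,-0.4],
    [-1,-1,-12.7,-19,0,0,-0.4],
    [-1,-1,-12.7,-22,0,0,-0.4],
    [-1,-1,-12.7,-24.6,0,0,-0.4],
    [-1,-1,-12.7,-24.6,0,0,-0.4],
    [-1,-1,-12.7,-24.6,0,0,-0.4]
  ]
}}

```text
time: 3.4
tcp_pos: [0.4612, -0.4256, 0.1367]
tool_rot: [0.001, 0.859, 0.512, 0.0]
contact_force: [0.0, -0.6, 0.4]
finger_gap: 0.0852
gripper_force: 0.0
```

```bash
python3 - <<'E'
from h import *
s=env.sense();print(s["tcp_pos"],s["tool_rot"],s["contact_force"],s["ft_torque"])
c=env.calibration("wrist");p,d=env.camera("wrist");np.savez("w2.npz",p=p,d=d,**c);cv2.imwrite("pics/w2.png",cv2.resize(p,(768,576))[:,:,::-1])
E
```

```text
[ 0.46119815 -0.42559499  0.13673723] [8.66546186e-04 8.59128899e-01 5.11758452e-01 2.67524107e-04] [ 0.00340238 -0.615052    0.42697056] [-0.00606384 -0.02813111  0.01657046]
```

View pics/w2.png

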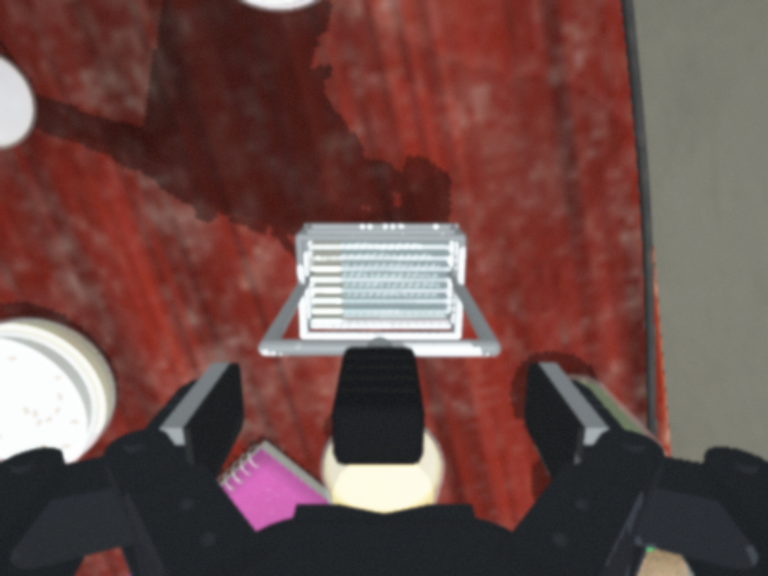

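```bash
python3 - <<'E'
from h import *
K=lambda x,y,z:wray("w2.npz",(x+.5)/1.5-.5,(y+.5)/1.5-.5,z)
A=K(261,350,.115);B=K(498,349,.115);print(A,B,(A+B)/2,np.degrees(np.arctan2(*(B-A)[1::-1])))
for q in((336,408),(423,408),(336,461),(423,461)):print(q,K(*q,.174))
print(np.mean([K(*q,.174) for q in((336,408),(423,408),(336,461),(423,461))],0))
E
```

```text
[ 0.42021011 -0.40508149  0.115     ] [ 0.49810992 -0.44694619  0.115     ] [ 0.45916001 -0.42601384  0.115     ] -28.25435116920373
(336, 408) [ 0.45487421 -0.41217441  0.174     ]
(423, 408) [ 0.47384939 -0.4224897   0.174     ]
(336, 461) [ 0.44721084 -0.42541876  0.174     ]
(423, 461) [ 0.46685845 -0.43610544  0.174     ]
[ 0.46069822 -0.42404708  0.174     ]
```

The grip is centred between the open fingers to about 1.5 mm: grip at (380,430), rod ends at (261,350) and (498,349). Closing now.

Call:
{"api": "move_arm", "payload": {
  "commands": [
    [-1,-0.1,0.05,-0.1,0,0,0],
    [1,-0.1,0.05,-0.1,0,0,0],
    [1,-0.1,0.05,-0.1,0,0,0],
    [1,-0.1,0.05,-0.1,0,0,0],
    [1,-0.1,0.05,-0.1,0,0,0],
    [1,-0.1,0.05,-0.1,0,0,0],
    [1,-0.1,0.05,-0.1,0,0,0],
    [1,-0.1,0.05,-0.1,0,0,0]
  ],
  "squeeze": 60
}}

```text
time: 4.45
tcp_pos: [0.4594, -0.4257, 0.1345]
tool_rot: [0.0, 0.859, 0.511, 0.0]
contact_force: [2.6, -0.9, 1.2]
finger_gap: 0.0232
gripper_force: 59.7
```

Call:
{"api": "move_arm", "payload": {
  "commands": [
    [1,0,0,0.5,0,0,0],
    [1,0,0,1,0,0,0],
    [1,0,0,2,0,0,0],
    [1,0,0,4,0,0,0],
    [1,0,0,7,0,0,0],
    [1,0,0,10,0,0,4],
    [1,0,0,13,0,0,8],
    [1,0,1,14.7,0,0,10.8],
    [1,0.5,3,14.7,0,0,10.8],
    [1,1,5,14.7,0,0,10.8],
    [1,1,5,14.7,0,0,10.8],
    [1,1,5,14.7,0,0,10.8],
    [1,1,5,14.7,0,0,10.8],
    [1,1,5,14.7,0,0,10.8]
  ]
}}

```text
time: 6.2
tcp_pos: [0.469, -0.3757, 0.281]
tool_rot: [-0.0, 0.808, 0.59, -0.0]
contact_force: [0.1, 0.5, -4.4]
finger_gap: 0.0234
gripper_force: 59.4
```

```bash
python3 - <<'E'
from h import *
s=env.sense();print(s["tcp_pos"],s["tool_rot"],s["contact_force"],s["ft_torque"])
c=env.calibration("wrist");p,d=env.camera("wrist");np.savez("w3.npz",p=p,d=d,**c);cv2.imwrite("pics/w3.png",cv2.resize(p,(768,576))[:,:,::-1])
E
```

```text
[ 0.4689746  -0.37567163  0.28100373] [-1.81322228e-04  8.07695247e-01  5.89600155e-01 -1.10191753e-04] [ 0.07712769  0.47606646 -4.36797331] [-0.02612958 -0.04591931 -0.02949722]
```

View pics/w3.png

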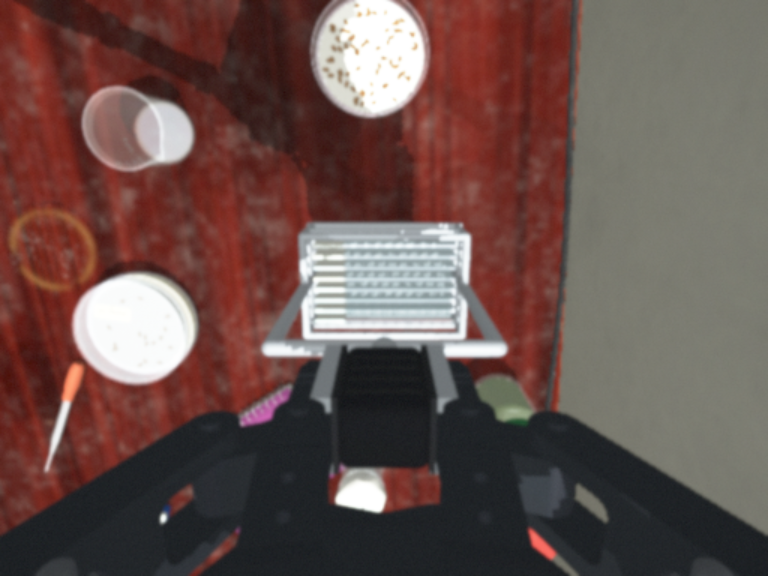

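The rack hangs straight in the grip, rod ends at (264,349) and (505,349). Now the rod's offset and how far to the saddle.

```bash
python3 - <<'E'
from h import *
K=lambda x,y,z:wray("w3.npz",(x+.5)/1.5-.5,(y+.5)/1.5-.5,z)
A=K(264,349,.2615);B=K(505,349,.2615);print(A,B,(A+B)/2,np.linalg.norm(A-B),np.degrees(np.arctan2(*(B-A)[1::-1])))
p,d=env.camera("top");np.savez("top2.npz",p=p,d=d)
p2,d2=env.camera("scene");np.savez("scene2.npz",p=p2,d=d2)
r=lambda a,s:cv2.resize(a,None,fx=s,fy=s,interpolation=cv2.INTER_CUBIC)
E
```

```text
[ 0.42706798 -0.36237137  0.2615    ] [ 0.51148982 -0.3894304   0.2615    ] [ 0.4692789  -0.37590089  0.2615    ] 0.08865234234557139 -17.77177778963568
```

Call:
{"api": "move_arm", "payload": {
  "commands": [
    [1,0.3,1.5,0.4,0,0,0.2],
    [1,0.7,4,0.4,0,0,0.2],
    [1,1.1,6.5,0.4,0,0,0.2],
    [1,1.5,8.5,0.4,0,0,0.2],
    [1,1.7,10.1,0.4,0,0,0.2],
    [1,1.7,10.1,0.4,0,0,0.2],
    [1,1.7,10.1,0.4,0,0,0.2],
    [1,1.7,10.1,0.4,0,0,0.2]
  ]
}}

```text
time: 7.35
tcp_pos: [0.486, -0.2752, 0.2853]
tool_rot: [0.0, 0.807, 0.591, -0.0]
contact_force: [0.3, -0.0, -5.2]
finger_gap: 0.023
gripper_force: 59.4
```

```bash
python3 - <<'E'
from h import *
F=[]
for i in range(6):
    s=env.sense();F.append(s["contact_force"]);c=env.calibration("wrist");p,d=env.camera("wrist")
print(s["tcp_pos"],s["tool_rot"],np.mean(F,0),np.std(F,0))
np.savez("w4.npz",p=p,d=d,**c);cv2.imwrite("pics/w4.png",cv2.resize(p[100:290,130:385],None,fx=3,fy=3,interpolation=cv2.INTER_CUBIC)[:,:,::-1])
E
```

```text
[ 0.48599949 -0.27484262  0.28519586] [-6.10208886e-05  8.06730859e-01  5.90919041e-01 -5.93351594e-05] [ 0.14116063 -0.17638104 -4.75338746] [0.31895748 0.47318792 0.5202452 ]
```

View pics/w4.png

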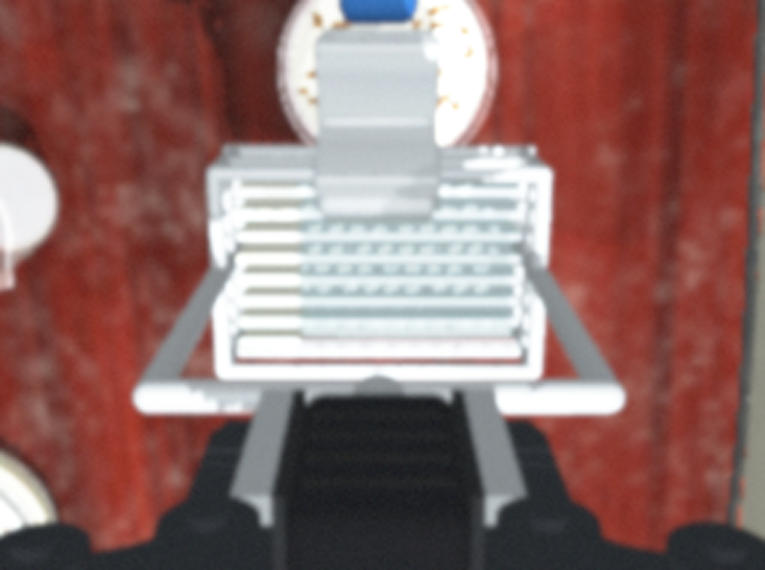

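The V saddle sits centred in the rack's window: saddle edges at columns 318 and 437, rod ends at 134 and 624, and the rod parallel to the saddle's edge.

```bash
python3 - <<'E'
from h import *
K=lambda x,y,z:wray("w4.npz",130+(x+.5)/3-.5,100+(y+.5)/3-.5,z)
rz=.2853-.0195
A=K(134,399,rz);B=K(624,399,rz);M=(A+B)/2;yh=(B-A)/np.linalg.norm(B-A);print(M,np.degrees(np.arctan2(*(B-A)[1::-1])))
t=np.radians(-107.6);ax=np.array([np.cos(t),np.sin(t),0]);ay=np.array([-ax[1],ax[0],0])
for y,z in((35,.247),(122,.252),(150,.238),(155,.238),(195,.255),(214,.255)):
    L=K(318,y,z);R=K(437,y,z);m=(L+R)/2;print(y,m.round(4),"wid",np.linalg.norm(L-R).round(4),"ang",np.degrees(np.arctan2(*(R-L)[1::-1])).round(1),"rod rel: x",((M-m)@ax).round(4),"y",((M-m)@ay).round(4))
p=np.load("w4.npz")["p"];g=cv2.cvtColor(p,cv2.COLOR_RGB2GRAY)
print(g[105:176,250:262].mean(1).round().astype(int).tolist())
E
```

```text
[ 0.48619417 -0.27511425  0.2658    ] -17.589168234316045
35 [ 0.5054 -0.2137  0.247 ] wid 0.0219 ang -17.6 rod rel: x 0.0643 y 0.0003
122 [ 0.5007 -0.2283  0.252 ] wid 0.0219 ang -17.6 rod rel: x 0.049 y 0.0003
150 [ 0.4985 -0.2353  0.238 ] wid 0.0238 ang -17.6 rod rel: x 0.0417 y 0.0003
155 [ 0.4982 -0.2362  0.238 ] wid 0.0238 ang -17.6 rod rel: x 0.0407 y 0.0003
195 [ 0.4968 -0.2408  0.255 ] wid 0.0219 ang -17.6 rod rel: x 0.036 y 0.0003
214 [ 0.4957 -0.2442  0.255 ] wid 0.0221 ang -17.6 rod rel: x 0.0324 y 0.0003
[84, 87, 131, 188, 212, 206, 196, 194, 195, 206, 220, 223, 219, 216, 217, 217, 216, 215, 213, 210, 209, 208, 209, 210, 210, 211, 212, 214, 214, 215, 216, 216, 216, 218, 226, 231, 224, 208, 197, 194, 193, 191, 189, 188, 189, 190, 192, 192, 193, 194, 195, 197, 199, 209, 223, 227, 223, 217, 216, 218, 224, 232, 237, 237, 233, 223, 205, 184, 177, 183, 195]
```

Call:
{"api": "move_arm", "payload": {
  "commands": [
    [1,0.3,0.9,0,0,0,0],
    [1,0.7,2.2,0,0,0,0],
    [1,1.1,3.5,0,0,0,0],
    [1,1.4,4.4,0,0,0,0],
    [1,1.46,4.7,0,0,0,0],
    [1,1.46,4.7,0,0,0,0],
    [1,1.46,4.7,-0.4,0,0,0],
    [1,1.46,4.7,-0.8,0,0,0],
    [1,1.46,4.7,-1.2,0,0,0],
    [1,1.46,4.7,-1.5,0,0,0],
    [1,1.46,4.7,-1.8,0,0,0],
    [1,1.46,4.7,-1.8,0,0,0],
    [1,1.46,4.7,-1.8,0,0,0]
  ]
}}

```text
time: 9.28
tcp_pos: [0.5008, -0.2275, 0.2674]
tool_rot: [0.0, 0.807, 0.591, 0.0]
contact_force: [-0.2, -0.3, -4.1]
finger_gap: 0.023
gripper_force: 59.3
```

```bash
cat > st.py <<'E'
from h import *
import sys
def st(n=8,cam="scene"):
    F=[];T=[];P=[]
    for i in range(n):
        s=env.sense();F.append(s["contact_force"]);T.append(s["ft_torque"]);P.append(s["tcp_pos"]);c=env.calibration(cam);p,d=env.camera(cam)
    F=np.mean(F,0);t=np.radians(-107.6);ax=np.array([np.cos(t),np.sin(t),0]);ay=np.array([-ax[1],ax[0],0])
    P=np.mean(P,0);print("t",s["time"],"tcp",P.round(4),"F outward %.2f side %.2f up %.2f"%(F@ax,F@ay,F[2]),"T",np.mean(T,0).round(3))
    return p,d,c
if __name__=="__main__":
    p,d,c=st(int(sys.argv[1]) if len(sys.argv)>1 else 8,"scene")
    np.savez("s_last.npz",p=p,d=d)
    W=cloud("scene",d);h=cv2.cvtColor(p,cv2.COLOR_RGB2HSV)
    m=(h[...,0]>100)&(h[...,0]<125)&(h[...,1]>130)&(h[...,2]>60);m[:125]=0;m[215:]=0;m[:,:210]=0;m[:,280:]=0
    X=W[m];X=X[(X[:,2]>.1)&(X[:,2]<.3)]
    l=cv2.fitLine(X.astype(np.float32),cv2.DIST_HUBER,0,.01,.01).ravel();e=np.arcsin(-abs(l[2])*np.sign(l[2]*l[1]));print("arm elev",e.round(3),len(X))
E
python3 st.py
```

```text
t 9.625 tcp [ 0.5008 -0.2275  0.2675] F outward -0.25 side -0.02 up -4.94 T [ 0.    -0.009 -0.014]
arm elev 0.268 85
```

Call:
{"api": "move_arm", "payload": {
  "commands": [
    [1,0,-0.03,-0.2,0,0,0],
    [1,0,-0.05,-0.4,0,0,0],
    [1,0,-0.06,-0.6,0,0,0],
    [1,-0.01,-0.09,-0.75,0,0,0],
    [1,-0.02,-0.13,-0.9,0,0,0],
    [1,-0.03,-0.16,-1.05,0,0,0],
    [1,-0.04,-0.2,-1.2,0,0,0],
    [1,-0.05,-0.22,-1.35,0,0,0],
    [1,-0.06,-0.25,-1.5,0,0,0],
    [1,-0.07,-0.27,-1.6,0,0,0],
    [1,-0.07,-0.27,-1.6,0,0,0]
  ]
}}

```text
time: 11.05
tcp_pos: [0.5, -0.2302, 0.2512]
tool_rot: [0.0, 0.807, 0.591, -0.0]
contact_force: [-1.6, -0.3, -2.3]
finger_gap: 0.0231
gripper_force: 59.6
```

```bash
python3 st.py
```

```text
t 11.4 tcp [ 0.5    -0.2302  0.2513] F outward 0.95 side -1.28 up -2.64 T [-0.14   0.288 -0.003]
arm elev 0.176 98
```

Call:
{"api": "move_arm", "payload": {
  "commands": [
    [1,-0.04,-0.04,0,0,0,0],
    [1,-0.08,-0.08,0,0,0,0],
    [1,-0.08,-0.08,0,0,0,0]
  ]
}}

```text
time: 11.82
tcp_pos: [0.4996, -0.2309, 0.2514]
tool_rot: [0.0, 0.807, 0.591, 0.0]
contact_force: [1.5, -0.1, -3.3]
finger_gap: 0.0232
gripper_force: 59.6
```

```bash
python3 st.py
```

```text
t 12.175 tcp [ 0.4995 -0.231   0.2514] F outward 0.21 side 0.52 up -3.12 T [-0.077 -0.105 -0.009]
arm elev 0.169 99
```

Call:
{"api": "move_arm", "payload": {
  "commands": [
    [1,0.0,-0.04,-0.12,0,0,0],
    [1,-0.01,-0.06,-0.25,0,0,0],
    [1,-0.015,-0.09,-0.38,0,0,0],
    [1,-0.02,-0.11,-0.5,0,0,0],
    [1,-0.025,-0.13,-0.63,0,0,0],
    [1,-0.03,-0.15,-0.75,0,0,0],
    [1,-0.04,-0.17,-0.88,0,0,0],
    [1,-0.045,-0.185,-1.0,0,0,0],
    [1,-0.045,-0.185,-1.0,0,0,0]
  ]
}}

```text
time: 13.35
tcp_pos: [0.4987, -0.2328, 0.2412]
tool_rot: [-0.0, 0.807, 0.591, -0.0]
contact_force: [0.3, 0.4, -3.2]
finger_gap: 0.0231
gripper_force: 59.7
```

```bash
python3 st.py
```

```text
t 13.7 tcp [ 0.4987 -0.2328  0.2413] F outward 0.14 side -0.26 up -2.28 T [-0.047  0.045 -0.002]
arm elev 0.111 98
```

Call:
{"api": "move_arm", "payload": {
  "commands": [
    [1,-0.01,-0.02,-0.12,0,0,0],
    [1,-0.02,-0.04,-0.25,0,0,0],
    [1,-0.025,-0.05,-0.38,0,0,0],
    [1,-0.03,-0.06,-0.5,0,0,0],
    [1,-0.03,-0.07,-0.63,0,0,0],
    [1,-0.035,-0.08,-0.75,0,0,0],
    [1,-0.04,-0.095,-0.88,0,0,0],
    [1,-0.04,-0.105,-1.0,0,0,0],
    [1,-0.045,-0.11,-1.12,0,0,0],
    [1,-0.045,-0.12,-1.25,0,0,0],
    [1,-0.05,-0.125,-1.38,0,0,0],
    [1,-0.05,-0.13,-1.5,0,0,0],
    [1,-0.05,-0.135,-1.63,0,0,0],
    [1,-0.055,-0.14,-1.75,0,0,0],
    [1,-0.055,-0.14,-1.88,0,0,0],
    [1,-0.055,-0.145,-2.0,0,0,0],
    [1,-0.055,-0.145,-2.0,0,0,0]
  ]
}}

```text
time: 15.88
tcp_pos: [0.4982, -0.2342, 0.2212]
tool_rot: [0.0, 0.807, 0.591, 0.0]
contact_force: [1.1, -0.7, -0.2]
finger_gap: 0.0235
gripper_force: 59.9
```

```bash
python3 st.py
```

```text
t 16.225 tcp [ 0.4983 -0.2342  0.2213] F outward 0.72 side 0.07 up -0.69 T [-0.143 -0.023 -0.002]
arm elev 0.004 83
```

Call:
{"api": "move_arm", "payload": {
  "commands": [
    [1,-0.015,-0.045,-0.1,0,0,0],
    [1,-0.027,-0.086,-0.2,0,0,0],
    [1,-0.027,-0.086,-0.3,0,0,0],
    [1,-0.027,-0.086,-0.4,0,0,0],
    [1,-0.027,-0.086,-0.4,0,0,0]
  ]
}}

```text
time: 16.9
tcp_pos: [0.4982, -0.2345, 0.2172]
tool_rot: [-0.0, 0.807, 0.591, 0.0]
contact_force: [1.7, 3.6, -0.5]
finger_gap: 0.023
gripper_force: 60.0
```

```bash
python3 st.py 12
```

```text
t 17.45 tcp [ 0.4981 -0.2345  0.2173] F outward -5.09 side 0.48 up -0.41 T [ 0.908 -0.449 -0.015]
arm elev -0.032 76
```

Call:
{"api": "move_arm", "payload": {
  "commands": [
    [1,0.01,0.035,0,0,0,0],
    [1,0.02,0.07,0,0,0,0],
    [1,0.02,0.07,0,0,0,0],
    [1,0.02,0.07,0,0,0,0]
  ]
}}

```text
time: 18.0
tcp_pos: [0.4981, -0.2345, 0.2173]
tool_rot: [0.0, 0.807, 0.591, -0.0]
contact_force: [2.4, 3.4, -1.0]
finger_gap: 0.0235
gripper_force: 60.0
```

```bash
python3 st.py 12
```

```text
t 18.55 tcp [ 0.4982 -0.2344  0.2173] F outward -3.67 side 0.91 up -0.68 T [ 0.637 -0.373 -0.02 ]
arm elev -0.04 76
```

Call:
{"api": "move_arm", "payload": {
  "commands": [
    [1,0.005,0.035,0,0,0,0],
    [1,0.01,0.07,0,0,0,0],
    [1,0.01,0.07,0,0,0,0],
    [1,0.01,0.07,0,0,0,0]
  ]
}}

```text
time: 19.1
tcp_pos: [0.4982, -0.2342, 0.2174]
tool_rot: [0.0, 0.807, 0.591, -0.0]
contact_force: [1.5, -0.1, -0.1]
finger_gap: 0.0234
gripper_force: 59.9
```

```bash
python3 st.py 8
```

```text
t 19.45 tcp [ 0.4982 -0.2342  0.2174] F outward 1.23 side 1.29 up -0.42 T [-0.319 -0.177 -0.017]
arm elev -0.034 72
```

Call:
{"api": "move_arm", "payload": {
  "commands": [
    [1,0.014,-0.013,-0.1,0,0,0],
    [1,0.028,-0.025,-0.2,0,0,0],
    [1,0.028,-0.025,-0.3,0,0,0],
    [1,0.028,-0.025,-0.3,0,0,0]
  ]
}}

```text
time: 20.0
tcp_pos: [0.4983, -0.2341, 0.2141]
tool_rot: [-0.0, 0.807, 0.591, -0.0]
contact_force: [-0.1, -3.7, -1.5]
finger_gap: 0.0234
gripper_force: 60.0
```

```bash
python3 st.py 12
```

```text
t 20.55 tcp [ 0.4983 -0.2341  0.2142] F outward 3.94 side 0.37 up -0.53 T [-0.728  0.212 -0.024]
arm elev -0.048 68
```

Call:
{"api": "move_arm", "payload": {
  "commands": [
    [1,-0.007,-0.025,0,0,0,0],
    [1,-0.015,-0.05,0,0,0,0],
    [1,-0.015,-0.05,0,0,0,0],
    [1,-0.015,-0.05,0,0,0,0]
  ],
  "squeeze": 25
}}

```text
time: 21.1
tcp_pos: [0.4983, -0.2341, 0.2142]
tool_rot: [-0.0, 0.807, 0.591, 0.0]
contact_force: [-1.7, -1.8, -1.2]
finger_gap: 0.0233
gripper_force: 60.0
```

```bash
python3 st.py 12
```

```text
t 21.65 tcp [ 0.4983 -0.2342  0.2142] F outward 1.79 side -1.05 up -0.57 T [-0.316  0.283 -0.008]
arm elev -0.019 69
```

Call:
{"api": "move_arm", "payload": {
  "commands": [
    [1,-0.015,-0.015,0,0,0,0],
    [1,-0.03,-0.027,0,0,0,0],
    [1,-0.03,-0.027,0,0,0,0],
    [1,-0.03,-0.027,0,0,0,0]
  ],
  "squeeze": 25
}}

```text
time: 22.2
tcp_pos: [0.4983, -0.2343, 0.2143]
tool_rot: [-0.0, 0.807, 0.591, 0.0]
contact_force: [-0.6, 2.0, -1.1]
finger_gap: 0.0231
gripper_force: 60.0
```

```bash
python3 st.py 14
```

```text
t 22.85 tcp [ 0.4982 -0.2344  0.2143] F outward -2.76 side -0.64 up -0.10 T [ 0.541 -0.071  0.007]
arm elev -0.045 69
```

Call:
{"api": "move_arm", "payload": {
  "commands": [
    [1,-0.01,0.02,0,0,0,0],
    [1,-0.01,0.02,0,0,0,0],
    [1,-0.01,0.02,0,0,0,0]
  ],
  "squeeze": 25
}}

```text
time: 23.28
tcp_pos: [0.4982, -0.2344, 0.2144]
tool_rot: [0.0, 0.807, 0.591, 0.0]
contact_force: [1.1, 3.6, 0.3]
finger_gap: 0.0234
gripper_force: 60.0
```

```bash
python3 st.py 16
```

```text
t 24.025 tcp [ 0.4982 -0.2344  0.2144] F outward -4.70 side 0.70 up -0.01 T [ 0.84  -0.416 -0.019]
arm elev -0.004 70
```

```bash
cat > ts.py <<'E'
from h import *
import sys
t=np.radians(-107.6);ax=np.array([np.cos(t),np.sin(t),0]);ay=np.array([-ax[1],ax[0],0])
r=[]
for i in range(int(sys.argv[1])):
    s=env.sense();F=s["contact_force"];P=s["tcp_pos"];r.append([s["time"],F@ax,F@ay,F[2],1e3*P@ax,1e3*P@ay,1e3*P[2]]);env.camera("wrist")
r=np.array(r);print(r.round(2));print(r.mean(0).round(2))
E
python3 ts.py 12
```

```text
[[ 2.4080e+01 -4.7100e+00  1.0800e+00  3.4000e-01  7.2830e+01  5.4571e+02
   2.1432e+02]
 [ 2.4120e+01 -4.6900e+00  1.7800e+00  5.2000e-01  7.2830e+01  5.4573e+02
   2.1432e+02]
 [ 2.4180e+01 -5.9200e+00  6.3000e-01 -7.2000e-01  7.2840e+01  5.4573e+02
   2.1436e+02]
 [ 2.4220e+01 -6.1300e+00  7.9000e-01 -6.6000e-01  7.2850e+01  5.4571e+02
   2.1436e+02]
 [ 2.4280e+01 -6.0200e+00  1.4800e+00  7.6000e-01  7.2830e+01  5.4571e+02
   2.1432e+02]
 [ 2.4320e+01 -4.7000e+00  1.1800e+00 -1.4300e+00  7.2850e+01  5.4570e+02
   2.1435e+02]
 [ 2.4380e+01 -4.7100e+00  2.8000e-01 -9.2000e-01  7.2830e+01  5.4571e+02
   2.1435e+02]
 [ 2.4420e+01 -4.0700e+00  1.2400e+00 -6.0000e-02  7.2840e+01  5.4572e+02
   2.1435e+02]
 [ 2.4480e+01 -4.9900e+00  6.3000e-01  9.9000e-01  7.2830e+01  5.4574e+02
   2.1435e+02]
 [ 2.4520e+01 -4.6900e+00  9.7000e-01  6.4000e-01  7.2840e+01  5.4571e+02
   2.1431e+02]
 [ 2.4580e+01 -5.0100e+00  1.2700e+00 -5.2000e-01  7.2850e+01  5.4574e+02
   2.1436e+02]
 [ 2.4620e+01 -4.9500e+00  5.2000e-01  7.5000e-01  7.2830e+01  5.4573e+02
   2.1434e+02]]
[ 2.4350e+01 -5.0500e+00  9.9000e-01 -3.0000e-02  7.2840e+01  5.4572e+02
  2.1434e+02]
```

Call:
{"api": "move_arm", "payload": {
  "commands": [
    [1,0.016,0.017,0,0,0,0],
    [1,0.016,0.017,0,0,0,0],
    [1,0.016,0.017,0,0,0,0],
    [1,0.016,0.017,0,0,0,0],
    [1,0.016,0.017,0,0,0,0],
    [1,0.016,0.017,0,0,0,0],
    [1,0.016,0.017,0,0,0,0],
    [1,0.016,0.017,0,0,0,0]
  ],
  "squeeze": 25
}}

```text
time: 25.68
tcp_pos: [0.4981, -0.2344, 0.2143]
tool_rot: [0.0, 0.807, 0.591, -0.0]
contact_force: [2.6, 3.3, 0.5]
finger_gap: 0.0232
gripper_force: 60.0
```

```bash
python3 ts.py 14
```

```text
[[ 2.5680e+01 -3.9000e+00  1.4700e+00  5.5000e-01  7.2790e+01  5.4570e+02
   2.1430e+02]
 [ 2.5720e+01 -3.7300e+00  5.6000e-01  1.5000e-01  7.2800e+01  5.4571e+02
   2.1431e+02]
 [ 2.5780e+01 -4.4800e+00  1.9700e+00 -1.0000e+00  7.2790e+01  5.4570e+02
   2.1431e+02]
 [ 2.5820e+01 -4.0300e+00  1.6300e+00 -5.8000e-01  7.2780e+01  5.4572e+02
   2.1431e+02]
 [ 2.5880e+01 -4.6400e+00  1.3400e+00 -6.6000e-01  7.2780e+01  5.4573e+02
   2.1431e+02]
 [ 2.5920e+01 -3.2600e+00  1.1800e+00 -3.1000e-01  7.2770e+01  5.4571e+02
   2.1428e+02]
 [ 2.5980e+01 -3.7300e+00  1.0000e+00 -4.0000e-02  7.2800e+01  5.4572e+02
   2.1433e+02]
 [ 2.6020e+01 -3.6000e+00  1.1600e+00 -4.2000e-01  7.2770e+01  5.4573e+02
   2.1431e+02]
 [ 2.6080e+01 -3.4700e+00  1.1500e+00 -3.9000e-01  7.2760e+01  5.4572e+02
   2.1430e+02]
 [ 2.6120e+01 -3.2800e+00  1.2200e+00 -1.5000e-01  7.2780e+01  5.4570e+02
   2.1430e+02]
 [ 2.6180e+01 -4.4600e+00  5.7000e-01 -1.3700e+00  7.2760e+01  5.4572e+02
   2.1432e+02]
 [ 2.6220e+01 -3.3900e+00  9.5000e-01 -2.7000e-01  7.2770e+01  5.4572e+02
   2.1431e+02]
 [ 2.6280e+01 -3.6100e+00  1.9200e+00 -9.6000e-01  7.2770e+01  5.4572e+02
   2.1429e+02]
 [ 2.6320e+01 -3.8600e+00  7.3000e-01  3.5000e-01  7.2760e+01  5.4573e+02
   2.1432e+02]]
[ 2.6000e+01 -3.8200e+00  1.2000e+00 -3.6000e-01  7.2780e+01  5.4572e+02
  2.1431e+02]
```

Call:
{"api": "move_arm", "payload": {
  "commands": [
    [1,0.025,0.025,0,0,0,0],
    [1,0.025,0.025,0,0,0,0],
    [1,0.025,0.025,0,0,0,0],
    [1,0.025,0.025,0,0,0,0],
    [1,0.025,0.025,0,0,0,0],
    [1,0.025,0.025,0,0,0,0],
    [1,0.015,-0.002,0,0,0,0],
    [1,0.015,-0.002,0,0,0,0]
  ]
}}

```text
time: 27.38
tcp_pos: [0.4982, -0.2343, 0.2142]
tool_rot: [-0.0, 0.807, 0.591, -0.0]
contact_force: [0.8, 2.1, 0.2]
finger_gap: 0.0235
gripper_force: 60.0
```

```bash
python3 ts.py 12
```

```text
[[ 2.7380e+01 -2.2200e+00  1.4000e-01  1.6000e-01  7.2690e+01  5.4576e+02
   2.1423e+02]
 [ 2.7420e+01 -2.0200e+00 -4.4000e-01 -1.8000e-01  7.2660e+01  5.4573e+02
   2.1421e+02]
 [ 2.7480e+01 -1.0900e+00  1.0000e+00  7.8000e-01  7.2690e+01  5.4577e+02
   2.1427e+02]
 [ 2.7520e+01 -1.4000e+00  9.2000e-01 -5.5000e-01  7.2670e+01  5.4575e+02
   2.1425e+02]
 [ 2.7580e+01 -1.2000e+00  1.8000e-01 -4.8000e-01  7.2700e+01  5.4575e+02
   2.1422e+02]
 [ 2.7620e+01 -1.7700e+00 -1.1000e-01 -6.3000e-01  7.2700e+01  5.4577e+02
   2.1425e+02]
 [ 2.7680e+01 -1.5300e+00  6.0000e-02 -7.4000e-01  7.2690e+01  5.4576e+02
   2.1425e+02]
 [ 2.7720e+01 -1.8100e+00 -3.7000e-01  1.8000e-01  7.2680e+01  5.4576e+02
   2.1423e+02]
 [ 2.7780e+01 -2.0900e+00  3.2000e-01 -1.0000e+00  7.2700e+01  5.4576e+02
   2.1424e+02]
 [ 2.7820e+01 -1.4900e+00 -5.0000e-02 -4.7000e-01  7.2690e+01  5.4579e+02
   2.1429e+02]
 [ 2.7880e+01 -2.7900e+00  6.7000e-01  1.6000e+00  7.2700e+01  5.4577e+02
   2.1425e+02]
 [ 2.7920e+01 -1.2200e+00  5.0000e-01 -1.0000e-01  7.2670e+01  5.4577e+02
   2.1426e+02]]
[ 2.7650e+01 -1.7200e+00  2.4000e-01 -1.2000e-01  7.2690e+01  5.4576e+02
  2.1425e+02]
```

Call:
{"api": "move_arm", "payload": {
  "commands": [
    [1,0.007,0.025,0,0,0,0],
    [1,0.007,0.025,0,0,0,0],
    [1,0.007,0.025,0,0,0,0],
    [1,0.007,0.025,0,0,0,0],
    [1,0.007,0.025,0,0,0,0],
    [1,0.002,0.006,0,0,0,0],
    [1,0.002,0.006,0,0,0,0]
  ]
}}

```text
time: 28.85
tcp_pos: [0.4983, -0.2343, 0.2142]
tool_rot: [-0.0, 0.807, 0.591, -0.0]
contact_force: [-0.3, 1.2, -1.0]
finger_gap: 0.0231
gripper_force: 60.0
```

```bash
python3 ts.py 12|tail -5
```

```text
2.1427e+02]
 [ 2.9400e+01 -9.3000e-01 -6.6000e-01 -1.5000e-01  7.2630e+01  5.4578e+02
   2.1425e+02]]
[ 2.9120e+01 -4.8000e-01 -3.8000e-01 -4.3000e-01  7.2630e+01  5.4577e+02
  2.1425e+02]
```

Call:
{"api": "move_arm", "payload": {
  "commands": [
    [1,0.0,0.01,-0.05,0,0,0],
    [1,0.0,0.015,-0.1,0,0,0],
    [1,0.0,0.015,-0.15,0,0,0],
    [1,0.0,0.015,-0.2,0,0,0],
    [1,0.0,0.015,-0.25,0,0,0],
    [1,0.0,0.013,-0.25,0,0,0],
    [1,0.0,0.013,-0.25,0,0,0],
    [1,0.0,0.013,-0.25,0,0,0]
  ]
}}

```text
time: 30.45
tcp_pos: [0.4983, -0.2341, 0.2118]
tool_rot: [-0.0, 0.807, 0.591, 0.0]
contact_force: [-0.7, 0.8, 0.8]
finger_gap: 0.0232
gripper_force: 60.0
```

```bash
python3 ts.py 16|tail -5
```

```text
Traceback (most recent call last):
  File "ts.py", line 6, in <module>
    s=env.sense();F=s["contact_force"];P=s["tcp_pos"];r.append([s["time"],F@ax,F@ay,F[2],1e3*P@ax,1e3*P@ay,1e3*P[2]]);env.camera("wrist")
                                                                                                                      ~~~~~~~~~~^^^^^^^^^
ValueError: 200 camera calls are used up
```

Call:
{"api": "move_arm", "payload": {
  "commands": [
    [1,0,0,0,0,0,0]
  ]
}}

```text
time: 31.12
tcp_pos: [0.4983, -0.2341, 0.2118]
tool_rot: [-0.0, 0.807, 0.591, 0.0]
contact_force: [-0.8, 0.3, 0.0]
finger_gap: 0.0235
gripper_force: 60.0
```

Call:
{"api": "move_arm", "payload": {
  "commands": [
    [1,0,0,0,0,0,0]
  ]
}}

```text
time: 31.25
tcp_pos: [0.4983, -0.2342, 0.2118]
tool_rot: [-0.0, 0.807, 0.591, -0.0]
contact_force: [0.3, 0.1, 0.7]
finger_gap: 0.0235
gripper_force: 60.0
```

Call:
{"api": "move_arm", "payload": {
  "commands": [
    [1,0,0,0,0,0,0]
  ]
}}

```text
time: 31.38
tcp_pos: [0.4983, -0.2342, 0.2118]
tool_rot: [-0.0, 0.807, 0.591, -0.0]
contact_force: [-0.3, 0.1, 0.9]
finger_gap: 0.0229
gripper_force: 60.0
```

Call:
{"api": "move_arm", "payload": {
  "commands": [
    [1,0,0,0,0,0,0]
  ]
}}

```text
time: 31.5
tcp_pos: [0.4983, -0.2342, 0.2118]
tool_rot: [0.0, 0.807, 0.591, 0.0]
contact_force: [-0.5, 0.7, -0.1]
finger_gap: 0.0236
gripper_force: 60.0
```

Call:
{"api": "move_arm", "payload": {
  "commands": [
    [1,0,0,0,0,0,0]
  ]
}}

```text
time: 31.62
tcp_pos: [0.4983, -0.2341, 0.2118]
tool_rot: [0.0, 0.807, 0.591, 0.0]
contact_force: [0.1, 0.1, -0.6]
finger_gap: 0.0232
gripper_force: 60.0
```

Call:
{"api": "move_arm", "payload": {
  "commands": [
    [1,0,0,0,0,0,0]
  ]
}}

```text
time: 31.75
tcp_pos: [0.4983, -0.2341, 0.2118]
tool_rot: [-0.0, 0.807, 0.591, -0.0]
contact_force: [-0.9, 0.6, 0.3]
finger_gap: 0.0232
gripper_force: 60.0
```

Call:
{"api": "move_arm", "payload": {
  "commands": [
    [1,0,0,0,0,0,0]
  ]
}}

```text
time: 31.88
tcp_pos: [0.4983, -0.2341, 0.2118]
tool_rot: [0.0, 0.807, 0.591, 0.0]
contact_force: [0.3, 0.4, 0.0]
finger_gap: 0.0233
gripper_force: 60.0
```

Call:
{"api": "move_arm", "payload": {
  "commands": [
    [1,0,0,0,0,0,0]
  ]
}}

```text
time: 32.0
tcp_pos: [0.4983, -0.2342, 0.2118]
tool_rot: [-0.0, 0.807, 0.591, 0.0]
contact_force: [-0.3, 0.3, -0.3]
finger_gap: 0.0234
gripper_force: 60.0
```

Call:
{"api": "move_arm", "payload": {
  "commands": [
    [1,-0.002,0,0.05,0,0,0],
    [1,-0.004,0.001,0.1,0,0,0],
    [1,-0.004,0.001,0.1,0,0,0],
    [1,-0.004,0.001,0.1,0,0,0]
  ]
}}

```text
time: 32.5
tcp_pos: [0.4983, -0.2342, 0.2128]
tool_rot: [0.0, 0.807, 0.591, 0.0]
contact_force: [-0.4, 0.6, -0.5]
finger_gap: 0.0232
gripper_force: 60.0
```

Call:
{"api": "move_arm", "payload": {
  "commands": [
    [1,0,0,0,0,0,0]
  ]
}}

```text
time: 32.62
tcp_pos: [0.4983, -0.2342, 0.2128]
tool_rot: [0.0, 0.807, 0.591, -0.0]
contact_force: [-0.4, 0.7, 0.3]
finger_gap: 0.0233
gripper_force: 60.0
```

Call:
{"api": "move_arm", "payload": {
  "commands": [
    [1,0,0,0,0,0,0]
  ]
}}

```text
time: 32.75
tcp_pos: [0.4983, -0.2342, 0.2128]
tool_rot: [0.0, 0.807, 0.591, 0.0]
contact_force: [-0.3, 0.6, -0.7]
finger_gap: 0.0236
gripper_force: 60.0
```

Call:
{"api": "move_arm", "payload": {
  "commands": [
    [1,0,0,0,0,0,0]
  ]
}}

```text
time: 32.88
tcp_pos: [0.4983, -0.2342, 0.2128]
tool_rot: [0.0, 0.807, 0.591, -0.0]
contact_force: [0.5, 0.8, -0.4]
finger_gap: 0.0235
gripper_force: 60.0
```

Call:
{"api": "move_arm", "payload": {
  "commands": [
    [1,0,0,0,0,0,0]
  ]
}}

```text
time: 33.0
tcp_pos: [0.4983, -0.2342, 0.2128]
tool_rot: [0.0, 0.807, 0.591, -0.0]
contact_force: [-0.7, 0.5, -0.4]
finger_gap: 0.0231
gripper_force: 60.0
```

Call:
{"api": "move_arm", "payload": {
  "commands": [
    [1,0,0,0,0,0,0]
  ]
}}

```text
time: 33.12
tcp_pos: [0.4983, -0.2342, 0.2128]
tool_rot: [0.0, 0.807, 0.591, -0.0]
contact_force: [0.8, -0.2, -0.4]
finger_gap: 0.0233
gripper_force: 60.0
```

Call:
{"api": "move_arm", "payload": {
  "commands": [
    [1,0,0,0,0,0,0]
  ]
}}

```text
time: 33.25
tcp_pos: [0.4983, -0.2342, 0.2128]
tool_rot: [0.0, 0.807, 0.591, -0.0]
contact_force: [0.2, 0.5, 0.6]
finger_gap: 0.0231
gripper_force: 60.0
```

Call:
{"api": "move_arm", "payload": {
  "commands": [
    [1,0,0.004,-0.05,0,0,0],
    [1,0,0.004,-0.05,0,0,0],
    [1,0,0.004,-0.05,0,0,0],
    [1,0,0.004,-0.05,0,0,0],
    [0.4,0,0.004,-0.05,0,0,0],
    [0.3,0,0.004,-0.05,0,0,0],
    [0.2,0,0.004,-0.05,0,0,0],
    [0.1,0,0.004,-0.05,0,0,0],
    [0,0,0.004,-0.05,0,0,0],
    [-0.2,0,0.004,-0.05,0,0,0],
    [-0.2,0,0.004,-0.05,0,0,0]
  ],
  "squeeze": 20
}}

```text
time: 34.62
tcp_pos: [0.4983, -0.2341, 0.2123]
tool_rot: [0.0, 0.807, 0.591, 0.0]
contact_force: [0.7, -0.6, 0.6]
finger_gap: 0.0512
gripper_force: 0.0
```

Released with no force on the tool. Retreating straight up, slowly at first.

Call:
{"api": "move_arm", "payload": {
  "commands": [
    [-0.3,0,0,0,0,0,0],
    [-0.3,0,0,0.5,0,0,0],
    [-0.3,0,0,1,0,0,0],
    [-0.3,0,0,2,0,0,0],
    [-0.3,0,0,4,0,0,0],
    [-0.3,0,0,7,0,0,0],
    [-0.3,0,0,11,0,0,0],
    [-0.3,0,0,15,0,0,0],
    [-0.3,0,0,15,0,0,0],
    [-0.3,0,0,15,0,0,0],
    [-0.3,0,0,15,0,0,0],
    [-0.3,0,0,15,0,0,0],
    [-0.3,0,0,15,0,0,0],
    [-0.3,0,0,15,0,0,0],
    [-0.3,0,0,15,0,0,0],
    [-0.3,0,0,15,0,0,0]
  ]
}}

```text
time: 36.62
tcp_pos: [0.4983, -0.2341, 0.3623]
tool_rot: [0.0, 0.807, 0.591, 0.0]
contact_force: [0.6, -0.2, 0.1]
finger_gap: 0.0552
gripper_force: 0.0
```

```bash
python3 - <<'E'
from plant import env
s=env.sense();print(s["time"],s["tcp_pos"],s["contact_force"]);print(env.close_job())
E
```

```text
36.625 [ 0.49828562 -0.23413809  0.36230628] [ 0.63468489 -0.21725134  0.13385962]
the job is handed in; nothing more can be done
None
```

I hung the rack in the V saddle and let go with about 0.5 N or less on the hand; the job was handed in at 36.6 s, but I had used all 200 camera calls before the release, so the final hang was not checked by picture. While I was lining the rod up in the V, the hand pushed on it sideways with up to about 5 N, and I eased that off before opening the fingers.

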